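# Clamp the re-glued pocket books with the toothed key

## Robot

A 6-joint arm with a two-finger parallel gripper is mounted at the origin on the work surface. World frame = base frame: x ahead of the robot, y to its left, z up, the work surface at z = 0. Lengths are in m, angles in rad, forces in N, time in s.
With the tool pointing down it reaches from about 0.35 to 0.975 m from the base axis. Payload 7.1 kg.
Tool frame: the origin (TCP) lies between the finger pads; the fingertips stand 17 mm ahead of it and the grasp point (between the pads) lies 2 mm behind it; z points along the fingers, y is the direction in which the jaws open and shut (so a half turn about z gives the same grasp; the last joint's range is limited). The gripper opens to 88 mm and grips with 3 to 60 N. Pads are 20 mm wide; open, the fingers measure 115 mm over their backs; the gripper's body (75 mm by 178 mm) begins 61 mm behind the grasp point.
Start: joints at [1.091, 0.423, 1.63, -0, 1.089, -0.019], TCP at [0.278, 0.56, 0.24] pointing down, gripper open.
Joint ranges: [-3, 3], [-0.9, 2.11], [0.09, 2.58], [-1.31, 4.45], [0.11, 2.69], [-2.54, 2.54]. Speed limits (rad/s): [2.39, 2.39, 3.01, 3.14, 3.14, 3.14].

## Interface

Orientations are given as [roll, pitch, yaw] about the fixed x, y, z axes, in that order (R = Rz(yaw) Ry(pitch) Rx(roll)).
In Python, from bench import r, imaging, boxes_of, landmark_of gives the robot as it stands. The module is installed in compiled form; this text tells all that it offers.
- The arm moves only by the tool apply_moves, never from a script. Its argument "steps" is a list of rows, each a list of 2 entries, a list of its own where there are three numbers: the shift along the tool's x, y, z in cm, then the turn, a rotation vector about the tool's x, y, z in degrees. A call has 1 to 20 rows; each row is the pose to reach, as a shift and turn from the pose commanded when the call began, along the tool's axes at that moment; what a row does not reach only later rows make up. A row lasts 1/10 s, in which the tool goes at most 50 mm and 8.59 degrees, less where a joint would pass 70% of its speed; a pose out of reach is approached as far as the arm can. A call with a gripper value outside its range is refused whole. "grip" is the closure, from 0 (fully open) to 1 (shut), set as the call begins (left out, the last holds). The fingers move at their own pace and stop on an object; the grip force is fixed at half the most. Time passes only in rows, so rows that repeat a pose let the fingers close. It gives the time, the measured TCP pose, the force and the opening at its end, in the units of the state.
- r.state(): the state, without advancing time (a new reading comes with each control period).
- imaging.get_image(name): name is "scene" or "side" or "wrist"; returns a dict with "img" (480x640x3 uint8, red, green, blue), "fx", "fy", "cx", "cy" (pixels), "camera_from_world" (4x4, takes a point from world to camera coordinates). Camera axes: x right, y up, looking along -z (the intrinsics and any distortion apply to the point x, -y, -z); pixel columns grow to the right and rows downward; lengths in m; the calibration is good to about 2 mm. The wrist camera is an equidistant fisheye: a pixel r from the principal point sees the ray r / f radians off the axis. A picture is of the moment at which its call begins. There is no depth.
- r.hand_in(): hands the job in, once; it reports no verdict.
Trained networks look in a picture, given as the dict that the camera call returned (one of the last four; its "shot" number tells which), for a name from the list of things; names that differ only in an ending like _2 or _b are one class to them, and where a whole thing is asked for, a point or a joint stands for the part that bears it (a point fixed in the world has none). Each returns a list of dicts, best first, with "confidence" (0 to 1); they miss things now and then, are a little off and sometimes report something else, mostly with a low value. They report only what shows in the picture. A call takes as long as a camera call. They do not tell look-alikes from the thing itself.
- boxes_of(thing, picture): "extent" ([left, top, width, height] in pixels, round what is visible of it).
- landmark_of(thing, picture): "xy" ([column, row] in pixels: a listed point, or the origin of a listed thing).
The state is a dict: "time": time; "q": joint angles; "qvel": joint speeds; "joint_torque": joint torques, N m; "position": TCP position; "tcp_rot": TCP orientation; "wrist_force": force on the tool from outside, world axes, zero at the start; "moment": the same for the moment, N m; "finger_gap": opening from 0.0 (shut) to 1.0 (fully open).
Only numpy, scipy, OpenCV 4.12 (cv2) and the standard library are available. Lean on these libraries where they do the work, as an engineer would, in place of code of your own. Each camera call takes 0.05 s, during which the arm holds its last target. There are 200 camera calls.

## Task

Lift the two wooden packing blocks out of the mouth of the grey book clamp and put them in the wooden tray, then stand every pocket book from the cork mat, spine up, end to end in the mouth of the clamp. Then set the black T-handled key on the clamp's toothed hub, turned so that its teeth drop between the hub's teeth and it is fully home, and turn it clockwise until the jaw holds the books tight with no play. Finally lift the key off and put it in the tray with the blocks, leaving the other things on the desk where they are.

Things in the scene. Friction and masses are not known exactly. Their poses are not given: they have to be found in the camera images.
- mouth (a point): centre of the clamp's bed between the jaws, on the bed's top, 15 mm above the table. x points across the mouth from fixed jaw (nearer the robot) to moving jaw, y along the mouth, z up. Fixed jaw's face at x = -36 mm, moving jaw's at +36 mm minus the jaw value. Both jaws are wooden bars 350 mm long, tops 38 mm above the bed. Books fit end to end at about y = -110, 0, 110 mm
- press: the book clamp, fixed on the table: grey bed plate, two wooden jaws, grey gear housing (86 x 100 mm, top 55 mm above the table) with the toothed hub on it, beyond the moving jaw. Origin on the table under the mouth point, same axes; its place and yaw vary
- jaw (a joint): travel of the moving jaw towards the fixed jaw, m: 0 fully open (mouth 72 mm wide), mouth width = 0.072 - value, so 0.044 just touches the 28 mm books. Starts at 0.001 to 0.011. Geared to the hub: 30 mm per rad of clockwise turn seen from above (1.1 to 1.5 rad needed in all). It stays where it is left; turning needs about 0.3 N m
- hub_seat (a point): centre of the hub's steel flange (70 mm in diameter), on its top face, 63 mm above the table, at x = 115, y = 0, z = 48 mm from the mouth point. z up; turns with the hub (clockwise from above closes the jaw). Six steel teeth stand up from the flange, at 0, 60, 120 .. degrees from this frame's x axis; each 7.5 mm wide, 11 mm tall, 20 to 32 mm off the axis
- key_c (a point): T-handled key, 62 mm tall, 0.22 kg, standing on its teeth; the point is on its axis 31 mm above its underside. T-bar along its x: 92 mm long, 14 wide, 18 tall, 44 to 62 mm up, on an 18 mm stem; steel disc 68 mm in diameter 13 to 21 mm up; below it six teeth at 0, 60, 120 .. degrees from the T-bar, each 7.5 mm wide, 13 tall, 20 to 32 mm off the axis
- key: the same key, origin on its axis at its underside. It meshes when its axis is on the hub's and its teeth are turned 30 degrees (or 30 plus any multiple of 60) from the hub's teeth, with about 7 degrees of play either way. Fully home its underside rests on the flange; unmeshed it sits 11 mm higher, on the tops of the hub's teeth
- block0_c (a point): loose plain wooden packing block, 40 mm thick (its x), 100 mm long (its y), 66 mm tall (its z), 0.18 kg. The point is its centre, 33 mm above its underside. Starts standing on the clamp's bed between the jaws, its length along the mouth
- tray: fixed shallow dark wooden tray, open on top, 235 mm (its x) by 165 mm (its y), 30 mm high, walls and floor 5 mm thick. The origin is the centre of its underside, on the table. Both blocks (along y) and the key fit side by side, at about x = -82, -18 and +65 mm
- mat: fixed cork mat, 235 mm (its x) by 150 mm (its y), 3 mm thick, on which the books start. The origin is the centre of its underside, on the table
- block1_c (a point): loose plain wooden packing block, 40 mm thick (its x), 100 mm long (its y), 66 mm tall (its z), 0.18 kg. The point is its centre, 33 mm above its underside. Starts standing on the clamp's bed between the jaws, its length along the mouth
- book0_c (a point): pocket book standing spine up: 28 mm thick (its x), 95 long (its y, along the spine), 72 tall (its z), 0.16 kg, rigid; blue cloth cover, two thin brass bands over the spine; all alike. The point is its centre, 36 mm above its underside. Starts on the cork mat, about 68 mm from its neighbours; one of the three may be absent
- book1_c (a point): pocket book standing spine up: 28 mm thick (its x), 95 long (its y, along the spine), 72 tall (its z), 0.16 kg, rigid; blue cloth cover, two thin brass bands over the spine; all alike. The point is its centre, 36 mm above its underside. Starts on the cork mat, about 68 mm from its neighbours; one of the three may be absent
- book2_c (a point): pocket book standing spine up: 28 mm thick (its x), 95 long (its y, along the spine), 72 tall (its z), 0.16 kg, rigid; blue cloth cover, two thin brass bands over the spine; all alike. The point is its centre, 36 mm above its underside. Starts on the cork mat, about 68 mm from its neighbours; one of the three may be absent
- gluejar: glue jar 64 mm in diameter, 85 mm tall; bystander, not part of the job, to be left where it is; origin at its underside
- mug: white mug 80 mm in diameter, 90 mm tall; bystander, not part of the job, to be left where it is; origin at its underside
- brush: brush lying on the desk; bystander, not part of the job, to be left where it is; origin at its underside
- tape: clear tape roll lying flat, 100 mm in diameter, 45 mm tall; bystander, not part of the job, to be left where it is; origin at its underside
- novel: large brown book lying flat, 110 x 170 x 32 mm; bystander, not part of the job, to be left where it is; origin at its underside
- stamp: dark wooden stamp block 40 x 80 x 50 mm; bystander, not part of the job, to be left where it is; origin at its underside
Mind the look-alikes: they are no part of the job. Leave any blue or purple look-alike of the key alone.

How it is judged:
On the way, in this order (a step that is already met when the one before it is completed fails the run):
1. both packing blocks are in the tray (x of block0_c in the frame of tray between -0.11 and 0.11 m and y of block0_c in the frame of tray between -0.075 and 0.075 m and z of block0_c in the frame of tray between 0 and 0.1 m and x of block1_c in the frame of tray between -0.11 and 0.11 m and y of block1_c in the frame of tray between -0.075 and 0.075 m and z of block1_c in the frame of tray between 0 and 0.1 m), for 0.2 s.
2. every book stands spine up in the clamp's mouth (x of book0_c in the frame of mouth between -0.036 and 0.036 m and y of book0_c in the frame of mouth between -0.16 and 0.16 m and z of book0_c in the frame of mouth between 0.028 and 0.042 m and angle between each of book0_c, book1_c, book2_c's own z axis and vertical below 0.15 rad and x of book1_c in the frame of mouth between -0.036 and 0.036 m and y of book1_c in the frame of mouth between -0.16 and 0.16 m and z of book1_c in the frame of mouth between 0.028 and 0.042 m and x of book2_c in the frame of mouth between -0.036 and 0.036 m and y of book2_c in the frame of mouth between -0.16 and 0.16 m and z of book2_c in the frame of mouth between 0.028 and 0.042 m), for 0.2 s.
3. the key is meshed and fully home on the hub (z of key_c in the frame of hub_seat between 0.02 and 0.035 m and horizontal distance between key_c and hub_seat below 0.008 m and angle between key_c's own z axis and vertical below 0.12 rad), for 0.2 s.
4. the key, still home, has closed the jaw on the books (all of step 2 and all of step 3 and value of joint jaw above 0.042 m), for 0.2 s.
At the end, for the whole second after the job is handed in: Every book stands spine up (within 0.15 rad) on the bed between the jaws, the mouth is at most 30 mm wide (under 2 mm of play), and both blocks and the key rest inside the tray (all of step 1 and all of step 2 and value of joint jaw above 0.042 m and x of key_c in the frame of tray between -0.11 and 0.11 m and y of key_c in the frame of tray between -0.075 and 0.075 m and z of key_c in the frame of tray between 0 and 0.1 m and linear speed of each of key, block0, block1 below 0.02 m/s); the robot touches nothing.
It fails at once if another thing on the desk (jar, mug, brush, tape roll, large book, stamp block) is pushed more than 30 mm from its place (distance of any of gluejar, mug, brush, tape, novel, stamp from where it was at the start of the episode above 0.03 m).
Of book0, book1, book2 only 2 to 3 are there at a start; the rules pass over those that are not, and their reading is None.
At some moment in a run one of key, block0, block1 may be knocked a few centimetres aside while the robot is not near it.
It also fails if it takes over 210 s, if anything falls off the work surface, if the arm or the gripper's body presses on something with over 40 N, if the wrist force passes 120 N, or if a joint passes its speed limit or range.

## Working session

There is one attempt and no reset: what is moved stays moved. The work goes in short steps, Python scripts to look and compute and a tool call to move; the robot and the scene stay as the last step left them, time stands still between calls to the robot, and variables do not carry over. Pictures are saved under pics/ and viewed, about 12 in all and at most 16, crops included, and the job is handed in when it is done.

Besides the shell and the picture viewer there is one more tool, called after "Request:" in YAML: its name, and indented under it one key for each argument. apply_moves: Moves the arm, as the interface text tells. Its arguments: {"type":"object","properties":{"steps":{"type":"array"},"grip":{"type":"number"}},"required":["steps"]}

```bash
mkdir -p pics; ls
python3 - <<'E'
from bench import r, imaging
import cv2
print(r.state())
for n in ("scene","side"):
    p=imaging.get_image(n); cv2.imwrite(f"pics/{n}0.png",p["img"][:,:,::-1]); print(n,p["fx"],p["fy"],p["cx"],p["cy"],p["camera_from_world"].round(3).tolist() if hasattr(p["camera_from_world"],'round') else p["camera_from_world"],[k for k in p])
E
```

```text
pics
{'time': 0.0, 'q': array([ 1.09099180e+00,  4.23828652e-01,  1.63069832e+00,  1.69569645e-05,
        1.08859176e+00, -1.89983745e-02]), 'qvel': array([ 0.00112977,  0.00023118,  0.00047234, -0.00066104,  0.00182822,
        0.00075153]), 'joint_torque': array([-3.32333009e-03, -5.44633126e+01, -2.73666590e+01,  6.43948861e-02,
        2.28373648e-02, -1.03309201e-04]), 'position': array([0.27764408, 0.55934816, 0.23890602]), 'tcp_rot': array([-3.14006713e+00, -4.39999841e-05,  2.68077860e+00]), 'wrist_force': array([ 0.0965829 , -0.42595195,  0.09329144]), 'moment': array([0.04231094, 0.05344505, 0.00816941]), 'finger_gap': 0.99833377568118}
scene 517.3551232292838 517.3551232292838 327.20911924815687 244.27406565681048 [[-0.309, 0.951, -0.006, 0.211], [-0.799, -0.256, 0.544, 0.395], [0.515, 0.173, 0.839, -1.681], [0.0, 0.0, 0.0, 1.0]] ['img', 'fx', 'fy', 'cx', 'cy', 'camera_from_world', 'shot']
side 530.119004460533 530.119004460533 324.57676702527266 241.49267610500982 [[0.915, -0.403, -0.001, -0.54], [0.312, 0.705, 0.637, -0.171], [-0.256, -0.583, 0.771, -1.15], [0.0, 0.0, 0.0, 1.0]] ['img', 'fx', 'fy', 'cx', 'cy', 'camera_from_world', 'shot']
```

View pics/scene0.png

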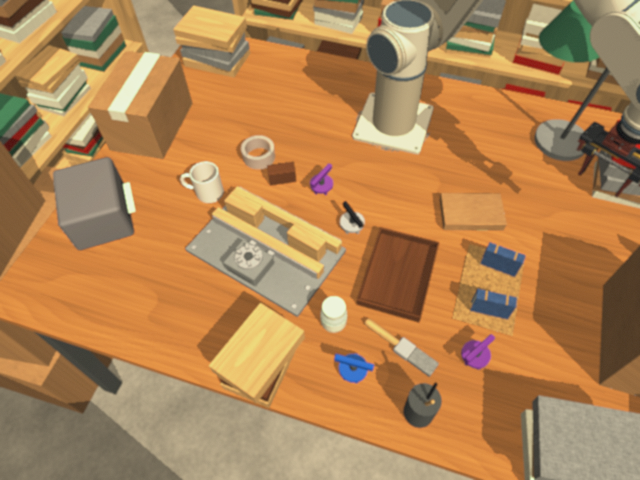

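View pics/side0.png

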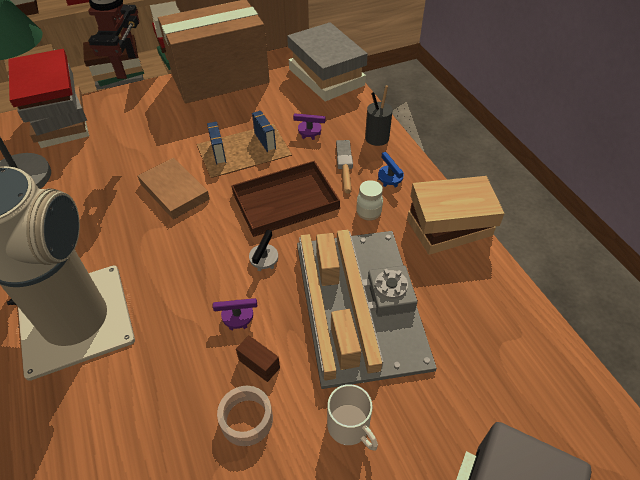

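```bash
cat > h.py <<'E'
from bench import r, imaging, boxes_of, landmark_of
import numpy as np, cv2
from scipy.optimize import least_squares
from scipy.spatial.transform import Rotation as R
def ray(p,uv,fish=False):
    M=np.array(p["camera_from_world"]); d=(np.array(uv,float)-[p["cx"],p["cy"]])/[p["fx"],p["fy"]]
    if fish:
        t=np.hypot(*d); d=d/max(t,1e-9); v=np.array([np.sin(t)*d[0],-np.sin(t)*d[1],-np.cos(t)])
    else: v=np.array([d[0],-d[1],-1.])
    return -M[:3,:3].T@M[:3,3], M[:3,:3].T@v
def atz(p,uv,z,fish=False):
    o,v=ray(p,uv,fish); return (o+v*(z-o[2])/v[2])[:2]
def proj(p,X,fish=False):
    M=np.array(p["camera_from_world"]); c=(M[:3,:3]@np.atleast_2d(X).T).T+M[:3,3]
    x,y,z=c[:,0],-c[:,1],-c[:,2]
    if fish:
        h=np.hypot(x,y)+1e-12; t=np.arctan2(h,z); a,b=x/h*t,y/h*t
    else: a,b=x/z,y/z
    return np.c_[p["cx"]+p["fx"]*a,p["cy"]+p["fy"]*b]
E
python3 - <<'E'
from h import *
Z=dict(mouth=.015,press=0,hub_seat=.063,key_c=.031,key=0,block0_c=.048,tray=0,mat=0,book0_c=.039,gluejar=0,mug=0,brush=0,tape=0,novel=0,stamp=0)
P={n:imaging.get_image(n) for n in("scene","side")}
for t,z in Z.items():
    for n,p in P.items():
        try:
            print(t,n,[(np.round(l["xy"]).tolist(),round(l["confidence"],2),atz(p,l["xy"],z).round(3).tolist()) for l in landmark_of(t,p)])
        except Exception as e: print(t,n,e)
E
```

```text
mouth scene [([276.0, 234.0], 0.81, [0.533, -0.199])]
mouth side [([338.0, 300.0], 0.59, [0.538, -0.191]), ([244.0, 148.0], 0.51, [0.509, 0.374])]
press scene [([275.0, 240.0], 0.86, [0.542, -0.199])]
press side [([336.0, 308.0], 0.93, [0.53, -0.2])]
hub_seat scene [([248.0, 258.0], 0.69, [0.653, -0.223])]
hub_seat side []
key_c scene [([353.0, 225.0], 0.87, [0.449, -0.003]), ([352.0, 216.0], 0.84, [0.419, -0.014]), ([475.0, 353.0], 0.74, [0.715, 0.376]), ([350.0, 374.0], 0.72, [0.854, 0.111]), ([321.0, 187.0], 0.69, [0.349, -0.127]), ([322.0, 183.0], 0.65, [0.332, -0.129]), ([354.0, 361.0], 0.64, [0.822, 0.111]), ([476.0, 358.0], 0.64, [0.727, 0.381])]
key_c side [([264.0, 261.0], 0.97, [0.423, -0.036]), ([261.0, 254.0], 0.95, [0.424, -0.012]), ([308.0, 122.0], 0.93, [0.711, 0.391]), ([236.0, 310.0], 0.7, [0.323, -0.135]), ([393.0, 173.0], 0.62, [0.833, 0.104]), ([310.0, 132.0], 0.62, [0.699, 0.349]), ([236.0, 320.0], 0.59, [0.317, -0.159])]
key scene [([353.0, 225.0], 0.87, [0.427, -0.008]), ([352.0, 216.0], 0.84, [0.397, -0.019]), ([475.0, 353.0], 0.74, [0.7, 0.381]), ([350.0, 374
[... 1077 characters left out ...]
 [0.726, 0.027]), ([259.0, 366.0], 0.38, [0.329, -0.262])]
mug scene [([211.0, 193.0], 0.9, [0.445, -0.437])]
mug side [([348.0, 422.0], 0.97, [0.445, -0.441])]
brush scene [([399.0, 344.0], 0.71, [0.734, 0.201])]
brush side [([344.0, 168.0], 0.9, [0.738, 0.201])]
tape scene [([258.0, 158.0], 0.63, [0.276, -0.357])]
tape side [([243.0, 420.0], 0.9, [0.264, -0.357])]
novel scene [([470.0, 215.0], 0.93, [0.291, 0.302]), ([275.0, 235.0], 0.69, [0.527, -0.205])]
novel side [([174.0, 194.0], 0.71, [0.286, 0.294]), ([265.0, 259.0], 0.24, [0.433, -0.007])]
stamp scene [([278.0, 179.0], 0.6, [0.333, -0.268])]
stamp side [([258.0, 365.0], 0.83, [0.328, -0.26]), ([264.0, 252.0], 0.64, [0.438, 0.015])]
```

```bash
cat >> h.py <<'E'
def rel(*targets):
    s=r.state(); A=R.from_euler('xyz',s["tcp_rot"])
    for x,y,z,yaw in targets:
        B=R.from_euler('xyz',[np.pi,0,yaw]); d=A.inv().apply(np.array([x,y,z])-s["position"])*100
        v=np.degrees((A.inv()*B).as_rotvec()); print("shift",d.round(2).tolist(),"turn",v.round(1).tolist(),"rows",max(np.linalg.norm(d)/5,np.linalg.norm(v)/8.59).round(1))
def snap(name,file=None,crop=None,scale=1):
    p=imaging.get_image(name)
    if file:
        im=p["img"][:,:,::-1]
        if crop: a,b,c,d=crop; im=im[b:d,a:c]
        cv2.imwrite("pics/"+file,cv2.resize(im,None,fx=scale,fy=scale,interpolation=cv2.INTER_CUBIC))
    return p
E
python3 - <<'E'
from h import *
rel((.50,.36,.30,1.37))
E
```

```text
shift [-28.78, -8.02, -6.03] turn [-0.0, 0.0, 75.1] rows 8.7
```

Request:
apply_moves:
  steps:
    - [[-28.8,-8.0,-6.0],[0,0,75]]
    - [[-28.8,-8.0,-6.0],[0,0,75]]
    - [[-28.8,-8.0,-6.0],[0,0,75]]
    - [[-28.8,-8.0,-6.0],[0,0,75]]
    - [[-28.8,-8.0,-6.0],[0,0,75]]
    - [[-28.8,-8.0,-6.0],[0,0,75]]
    - [[-28.8,-8.0,-6.0],[0,0,75]]
    - [[-28.8,-8.0,-6.0],[0,0,75]]
    - [[-28.8,-8.0,-6.0],[0,0,75]]
    - [[-28.8,-8.0,-6.0],[0,0,75]]
    - [[-28.8,-8.0,-6.0],[0,0,75]]
    - [[-28.8,-8.0,-6.0],[0,0,75]]

```text
time: 2.9
position: [0.5001, 0.3602, 0.2997]
tcp_rot: [-3.142, 0.0, 1.374]
wrist_force: [0.4, -0.4, 0.6]
finger_gap: 0.999
```

Run:
```python
from h import *
p=snap("wrist","w1.png")
print(r.state()["position"],r.state()["tcp_rot"],p["fx"],p["camera_from_world"])
for t,z in dict(tray=0,mat=0,book0_c=.039,key_c=.031,novel=0).items():
    print(t,[(np.round(l["xy"]).tolist(),round(l["confidence"],2),atz(p,l["xy"],z,True).round(3).tolist()) for l in landmark_of(t,p)])
rel((.52,-.15,.30,1.37))
```

```text
[0.50011793 0.36025457 0.29968253] [-3.14158122e+00  2.23567177e-05  1.37388293e+00] 371.64829954431775 [[ 9.80801604e-01 -1.95008240e-01  2.55774733e-05 -4.20178019e-01]
 [ 1.87340878e-01  9.42201872e-01 -2.77775140e-01 -3.83311999e-01]
 [ 5.41443421e-02  2.72447094e-01  9.60646122e-01 -5.73308626e-01]
 [ 0.00000000e+00  0.00000000e+00  0.00000000e+00  1.00000000e+00]]
tray [([383.0, 343.0], 0.77, [0.545, 0.15]), ([261.0, 187.0], 0.65, [0.431, 0.394])]
mat [([326.0, 180.0], 0.89, [0.509, 0.386])]
book0_c [([259.0, 182.0], 0.72, [0.437, 0.403])]
key_c [([558.0, 322.0], 0.78, [0.808, 0.133]), ([490.0, 160.0], 0.71, [0.706, 0.381]), ([484.0, 161.0], 0.67, [0.697, 0.38])]
novel [([177.0, 277.0], 0.81, [0.287, 0.302])]
shift [-49.63, 12.0, -0.03] turn [-0.0, 0.0, 0.1] rows 10.2
```

View pics/w1.png

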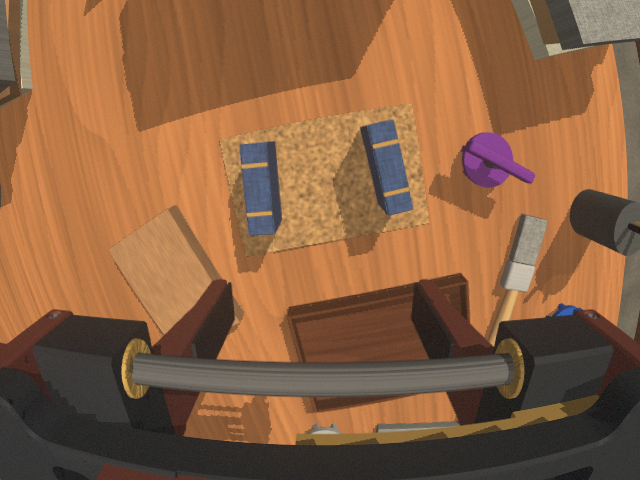

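Run:
```python
from h import *
import glob
p=imaging.get_image("wrist")
def q(n,C,z):
    W=np.array([atz(p,c,z,True) for c in C]); 
    print(n,W.round(3).tolist(),"c",W.mean(0).round(4),"edges",[(round(float(np.linalg.norm(W[(i+1)%len(W)]-W[i])),3),round(float(np.degrees(np.arctan2(*(W[(i+1)%len(W)]-W[i])[::-1]))),1)) for i in range(len(W))])
q("bookA",[(241,143),(267,143),(272,234),(248,235)],.075)
q("bookB",[(363,126),(395,120),(411,210),(388,214)],.075)
q("mat",[(220,142),(411,104),(429,222),(245,256)],.003)
q("tray",[(289,308),(465,275),(318,410)],.03)
rel((.52,-.25,.32,1.37))
```

```text
bookA [[0.435, 0.449], [0.461, 0.443], [0.445, 0.351], [0.42, 0.355]] c [0.4401 0.3993] edges [(0.026, -13.2), (0.093, -99.7), (0.025, 170.9), (0.095, 80.8)]
bookB [[0.557, 0.44], [0.589, 0.441], [0.591, 0.348], [0.566, 0.348]] c [0.5757 0.3943] edges [(0.033, 1.1), (0.093, -89.3), (0.025, 179.2), (0.093, 95.8)]
mat [[0.394, 0.459], [0.627, 0.458], [0.626, 0.311], [0.39, 0.313]] c [0.5095 0.3854] edges [(0.233, -0.1), (0.147, -90.3), (0.236, 179.5), (0.146, 88.5)]
tray [[0.435, 0.244], [0.659, 0.242], [0.436, 0.073]] c [0.5098 0.1865] edges [(0.225, -0.6), (0.28, -142.9), (0.171, 90.4)]
shift [-59.43, 13.97, -2.03] turn [0.0, -0.0, 0.1] rows 12.2
```

Request:
apply_moves:
  steps:
    - [[-59.4,14.0,-2],[0,0,0]]
    - [[-59.4,14.0,-2],[0,0,0]]
    - [[-59.4,14.0,-2],[0,0,0]]
    - [[-59.4,14.0,-2],[0,0,0]]
    - [[-59.4,14.0,-2],[0,0,0]]
    - [[-59.4,14.0,-2],[0,0,0]]
    - [[-59.4,14.0,-2],[0,0,0]]
    - [[-59.4,14.0,-2],[0,0,0]]
    - [[-59.4,14.0,-2],[0,0,0]]
    - [[-59.4,14.0,-2],[0,0,0]]
    - [[-59.4,14.0,-2],[0,0,0]]
    - [[-59.4,14.0,-2],[0,0,0]]
    - [[-59.4,14.0,-2],[0,0,0]]
    - [[-59.4,14.0,-2],[0,0,0]]
    - [[-59.4,14.0,-2],[0,0,0]]

```text
time: 4.75
position: [0.5199, -0.2489, 0.3194]
tcp_rot: [-3.141, -0.001, 1.372]
wrist_force: [-0.0, -0.3, -1.0]
finger_gap: 0.999
```

Run:
```python
from h import *
p=snap("wrist","w2.png")
print(r.state()["position"],r.state()["tcp_rot"])
for t,z in dict(tray=0,mouth=.015,block0_c=.048,key_c=.031,hub_seat=.063).items():
    print(t,[(np.round(l["xy"]).tolist(),round(l["confidence"],2),atz(p,l["xy"],z,True).round(3).tolist()) for l in landmark_of(t,p)])
```

```text
[ 0.51996951 -0.24842219  0.31946521] [-3.14091884e+00 -5.86457462e-04  1.37290364e+00]
tray []
mouth [([328.0, 158.0], 0.63, [0.537, -0.198])]
block0_c [([319.0, 250.0], 0.6, [0.506, -0.298])]
key_c [([160.0, 153.0], 0.77, [0.337, -0.143]), ([150.0, 152.0], 0.76, [0.324, -0.139]), ([217.0, 37.0], 0.71, [0.438, -0.023])]
hub_seat [([433.0, 169.0], 0.86, [0.649, -0.227])]
```

View pics/w2.png

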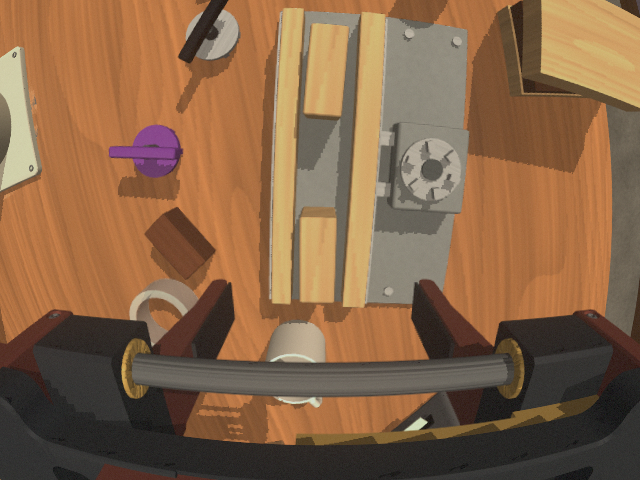

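Run:
```python
from h import *
p=imaging.get_image("wrist")
def q(n,C,z):
    W=np.array([atz(p,c,z,True) for c in C]); 
    print(n,W.round(3).tolist(),"c",W.mean(0).round(4),"edges",[(round(float(np.linalg.norm(W[(i+1)%len(W)]-W[i])),3),round(float(np.degrees(np.arctan2(*(W[(i+1)%len(W)]-W[i])[::-1]))),1)) for i in range(len(W))])
q("fixed",[(286,9),(304,10),(290,303),(272,303)],.053)
q("mov",[(361,13),(384,14),(364,306),(344,305)],.053)
q("blkfar",[(316,24),(349,25),(338,118),(305,114)],.081)
q("blknear",[(302,217),(336,219),(333,302),(300,302)],.081)
```

```text
fixed [[0.525, -0.018], [0.544, -0.024], [0.458, -0.357], [0.436, -0.353]] c [ 0.491  -0.1878] edges [(0.02, -16.7), (0.344, -104.5), (0.022, 169.5), (0.347, 75.1)]
mov [[0.605, -0.039], [0.631, -0.044], [0.546, -0.379], [0.522, -0.372]] c [ 0.5762 -0.2085] edges [(0.026, -10.8), (0.346, -104.2), (0.025, 164.9), (0.344, 76.0)]
blkfar [[0.553, -0.052], [0.586, -0.06], [0.555, -0.156], [0.523, -0.145]] c [ 0.554  -0.1031] edges [(0.034, -12.6), (0.101, -107.8), (0.034, 161.6), (0.097, 72.2)]
blknear [[0.498, -0.25], [0.533, -0.259], [0.512, -0.353], [0.475, -0.345]] c [ 0.5043 -0.3016] edges [(0.036, -14.8), (0.096, -102.7), (0.037, 168.8), (0.098, 76.4)]
```

Run:
```python
from h import *
rel((.504,-.302,.16,1.335),(.504,-.302,.073,1.335))
```

```text
shift [-5.52, -0.55, 15.98] turn [0.0, -0.0, 2.2] rows 3.4
shift [-5.52, -0.55, 24.68] turn [0.0, -0.0, 2.2] rows 5.1
```

Request:
apply_moves:
  steps:
    - [[-5.5,-0.5,10],[0,0,2.2]]
    - [[-5.5,-0.5,16],[0,0,2.2]]
    - [[-5.5,-0.5,16],[0,0,2.2]]
    - [[-5.5,-0.5,16],[0,0,2.2]]
    - [[-5.5,-0.5,16],[0,0,2.2]]
    - [[-5.5,-0.5,19],[0,0,2.2]]
    - [[-5.5,-0.5,22],[0,0,2.2]]
    - [[-5.5,-0.5,24],[0,0,2.2]]
    - [[-5.5,-0.5,24.6],[0,0,2.2]]
    - [[-5.5,-0.5,24.6],[0,0,2.2]]
    - [[-5.5,-0.5,24.6],[0,0,2.2]]

```text
time: 6.2
position: [0.5055, -0.3032, 0.0754]
tcp_rot: [3.139, 0.001, 1.334]
wrist_force: [0.7, -0.4, -0.2]
finger_gap: 0.999
```

Request:
apply_moves:
  steps:
    - [[0,0,0],[0,0,0]]
    - [[0,0,0],[0,0,0]]
    - [[0,0,0],[0,0,0]]
    - [[0,0,0],[0,0,0]]
    - [[0,0,0],[0,0,0]]
    - [[0,0,0],[0,0,0]]
    - [[0,0,0],[0,0,0]]
    - [[0,0,-2],[0,0,0]]
    - [[0,0,-5],[0,0,0]]
    - [[0,0,-10],[0,0,0]]
    - [[0,0,-10],[0,0,0]]
    - [[0,0,-10],[0,0,0]]
  grip: 1

```text
time: 7.4
position: [0.5047, -0.303, 0.1745]
tcp_rot: [3.14, 0.001, 1.333]
wrist_force: [-0.5, -0.1, -3.2]
finger_gap: 0.45
```

Run:
```python
from h import *
print(r.state()["finger_gap"],r.state()["position"])
rel((.464,.155,.18,1.5708),(.464,.155,.08,1.5708),(.464,.155,.064,1.5708))
```

```text
0.4495154960506857 [ 0.50470236 -0.30303042  0.17452996]
shift [43.56, -14.73, -0.61] turn [0.1, 0.1, -13.6] rows 9.2
shift [43.57, -14.75, 9.39] turn [0.1, 0.1, -13.6] rows 9.4
shift [43.57, -14.75, 10.99] turn [0.1, 0.1, -13.6] rows 9.5
```

Request:
apply_moves:
  steps:
    - [[43.6,-14.7,-1],[0,0,-13.6]]
    - [[43.6,-14.7,-1],[0,0,-13.6]]
    - [[43.6,-14.7,-1],[0,0,-13.6]]
    - [[43.6,-14.7,-1],[0,0,-13.6]]
    - [[43.6,-14.7,-1],[0,0,-13.6]]
    - [[43.6,-14.7,-1],[0,0,-13.6]]
    - [[43.6,-14.7,-1],[0,0,-13.6]]
    - [[43.6,-14.7,-1],[0,0,-13.6]]
    - [[43.6,-14.7,-1],[0,0,-13.6]]
    - [[43.6,-14.7,-1],[0,0,-13.6]]
    - [[43.6,-14.7,-1],[0,0,-13.6]]
    - [[43.6,-14.7,4],[0,0,-13.6]]
    - [[43.6,-14.7,8],[0,0,-13.6]]
    - [[43.6,-14.7,10],[0,0,-13.6]]
    - [[43.6,-14.7,10.6],[0,0,-13.6]]
    - [[43.6,-14.7,10.8],[0,0,-13.6]]
    - [[43.6,-14.7,10.8],[0,0,-13.6]]
    - [[43.6,-14.7,10.8],[0,0,-13.6]]

```text
time: 9.2
position: [0.4649, 0.1554, 0.0667]
tcp_rot: [3.14, -0.001, 1.57]
wrist_force: [0.5, -0.5, -2.6]
finger_gap: 0.451
```

Request:
apply_moves:
  steps:
    - [[0,0,0],[0,0,0]]
    - [[0,0,0],[0,0,0]]
    - [[0,0,0],[0,0,0]]
    - [[0,0,-2],[0,0,0]]
    - [[0,0,-5],[0,0,0]]
    - [[0,0,-10],[0,0,0]]
    - [[0,0,-10],[0,0,0]]
  grip: 0

```text
time: 9.9
position: [0.4674, 0.1568, 0.1711]
tcp_rot: [3.132, -0.003, 1.571]
wrist_force: [0.4, -0.0, 0.0]
finger_gap: 0.994
```

Run:
```python
from h import *
p=imaging.get_image("wrist")
for t,z in dict(block0_c=.048).items():
  for n in("scene","side"):
    p=imaging.get_image(n)
    print(t,n,[(np.round(l["xy"]).tolist(),round(l["confidence"],2),atz(p,l["xy"],z).round(3).tolist()) for l in landmark_of(t,p)])
rel((.553,-.103,.16,1.26),(.553,-.103,.073,1.26))
snap("wrist","w3.png")
```

```text
block0_c scene [([406.0, 242.0], 0.65, [0.471, 0.152]), ([352.0, 226.0], 0.61, [0.465, 0.001]), ([500.0, 258.0], 0.33, [0.446, 0.395]), ([258.0, 158.0], 0.33, [0.315, -0.335])]
block0_c side [([256.0, 202.0], 0.82, [0.463, 0.134])]
shift [-25.83, 9.0, 0.45] turn [-0.1, 0.1, 17.8] rows 5.5
shift [-25.82, 9.02, 9.15] turn [-0.1, 0.1, 17.8] rows 5.8
```

View pics/w3.png

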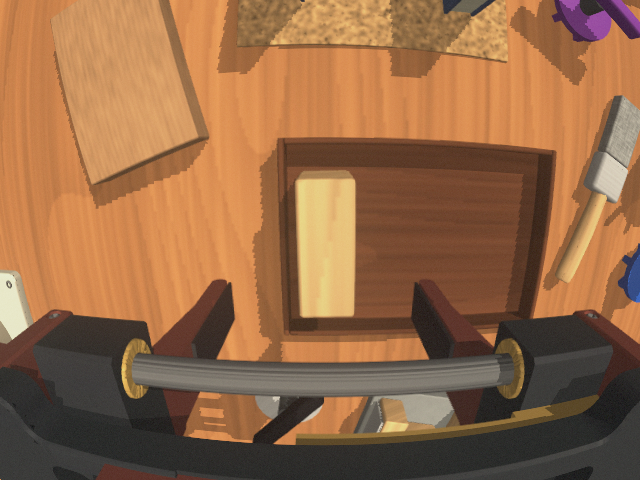

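Request:
apply_moves:
  steps:
    - [[-25.8,9,0],[0,0,17.8]]
    - [[-25.8,9,0],[0,0,17.8]]
    - [[-25.8,9,0],[0,0,17.8]]
    - [[-25.8,9,0],[0,0,17.8]]
    - [[-25.8,9,0],[0,0,17.8]]
    - [[-25.8,9,0],[0,0,17.8]]
    - [[-25.8,9,0],[0,0,17.8]]
    - [[-25.8,9,0],[0,0,17.8]]
    - [[-25.8,9,3],[0,0,17.8]]
    - [[-25.8,9,6],[0,0,17.8]]
    - [[-25.8,9,8.5],[0,0,17.8]]
    - [[-25.8,9,9.1],[0,0,17.8]]
    - [[-25.8,9,9.1],[0,0,17.8]]
    - [[-25.8,9,9.1],[0,0,17.8]]

```text
time: 11.6
position: [0.5544, -0.1018, 0.0755]
tcp_rot: [3.141, -0.0, 1.261]
wrist_force: [0.3, -0.4, -0.0]
finger_gap: 1.0
```

Request:
apply_moves:
  steps:
    - [[0,0,0],[0,0,0]]
    - [[0,0,0],[0,0,0]]
    - [[0,0,0],[0,0,0]]
    - [[0,0,0],[0,0,0]]
    - [[0,0,0],[0,0,0]]
    - [[0,0,0],[0,0,0]]
    - [[0,0,0],[0,0,0]]
    - [[0,0,-2],[0,0,0]]
    - [[0,0,-5],[0,0,0]]
    - [[0,0,-10],[0,0,0]]
    - [[0,0,-12],[0,0,0]]
    - [[0,0,-12],[0,0,0]]
  grip: 1

```text
time: 12.8
position: [0.5559, -0.1029, 0.1978]
tcp_rot: [3.135, -0.001, 1.26]
wrist_force: [0.4, -1.5, -2.2]
finger_gap: 0.453
```

Run:
```python
from h import *
print(r.state()["finger_gap"],r.state()["position"])
rel((.534,.153,.19,1.5708),(.534,.153,.064,1.5708))
```

```text
0.4527166581777292 [ 0.55587514 -0.10285953  0.19775933]
shift [23.69, -9.91, 0.73] turn [0.4, 0.0, -17.8] rows 5.1
shift [23.68, -9.99, 13.33] turn [0.4, 0.0, -17.8] rows 5.8
```

Request:
apply_moves:
  steps:
    - [[23.8,-9.9,0],[0,0,-17.8]]
    - [[23.8,-9.9,0],[0,0,-17.8]]
    - [[23.8,-9.9,0],[0,0,-17.8]]
    - [[23.8,-9.9,0],[0,0,-17.8]]
    - [[23.8,-9.9,0],[0,0,-17.8]]
    - [[23.8,-9.9,0],[0,0,-17.8]]
    - [[23.8,-9.9,0],[0,0,-17.8]]
    - [[23.8,-9.9,0],[0,0,-17.8]]
    - [[23.8,-9.9,4],[0,0,-17.8]]
    - [[23.8,-9.9,8],[0,0,-17.8]]
    - [[23.8,-9.9,11.5],[0,0,-17.8]]
    - [[23.8,-9.9,12.5],[0,0,-17.8]]
    - [[23.8,-9.9,12.7],[0,0,-17.8]]
    - [[23.8,-9.9,12.7],[0,0,-17.8]]
    - [[23.8,-9.9,12.7],[0,0,-17.8]]

```text
time: 14.3
position: [0.5338, 0.1543, 0.0693]
tcp_rot: [3.139, -0.001, 1.57]
wrist_force: [1.0, 0.0, -0.5]
finger_gap: 0.455
```

Request:
apply_moves:
  steps:
    - [[0,0,0],[0,0,0]]
    - [[0,0,0],[0,0,0]]
    - [[0,0,0],[0,0,0]]
    - [[0,0,-2],[0,0,0]]
    - [[0,0,-5],[0,0,0]]
    - [[0,0,-10],[0,0,0]]
    - [[0,0,-12],[0,0,0]]
    - [[0,0,-12],[0,0,0]]
  grip: 0.42

```text
time: 15.1
position: [0.5346, 0.1551, 0.1914]
tcp_rot: [3.135, -0.002, 1.571]
wrist_force: [-0.1, -0.1, 0.4]
finger_gap: 0.583
```

Run:
```python
from h import *
print(r.state()["finger_gap"],r.state()["position"])
for n in("scene","side"):
    p=imaging.get_image(n)
    for t,z in dict(block0_c=.038,key_c=.031,book0_c=.039).items():
        print(t,n,[(np.round(l["xy"]).tolist(),round(l["confidence"],2),atz(p,l["xy"],z).round(3).tolist()) for l in landmark_of(t,p)])
rel((.440,.399,.17,1.405),(.440,.399,.06,1.405))
```

```text
0.583282206558116 [0.53460129 0.15512324 0.19143585]
block0_c scene [([408.0, 244.0], 0.68, [0.469, 0.158]), ([247.0, 256.0], 0.45, [0.636, -0.237]), ([470.0, 214.0], 0.35, [0.321, 0.299])]
key_c scene [([318.0, 186.0], 0.93, [0.35, -0.136]), ([349.0, 372.0], 0.9, [0.849, 0.108]), ([352.0, 218.0], 0.87, [0.429, -0.011]), ([474.0, 353.0], 0.85, [0.716, 0.376]), ([473.0, 356.0], 0.82, [0.724, 0.374]), ([321.0, 181.0], 0.78, [0.326, -0.135]), ([355.0, 365.0], 0.72, [0.831, 0.116]), ([353.0, 223.0], 0.69, [0.442, -0.002])]
book0_c scene [([499.0, 260.0], 0.76, [0.444, 0.395])]
block0_c side [([253.0, 202.0], 0.83, [0.46, 0.146])]
key_c side [([236.0, 320.0], 0.89, [0.317, -0.158]), ([391.0, 173.0], 0.88, [0.827, 0.105]), ([264.0, 258.0], 0.78, [0.427, -0.028]), ([312.0, 132.0], 0.74, [0.702, 0.344]), ([264.0, 253.0], 0.7, [0.43, -0.013]), ([390.0, 180.0], 0.63, [0.815, 0.084]), ([311.0, 121.0], 0.58, [0.719, 0.394])]
book0_c side []
shift [24.47, -9.18, 1.65] turn [-0.1, 0.0, 9.5] rows 5.2
shift [24.48, -9.16, 12.65] turn [-0.1, 0.0, 9.5] rows 5.8
```

Request:
apply_moves:
  steps:
    - [[24.5,-9.2,1],[0,0,9.5]]
    - [[24.5,-9.2,1],[0,0,9.5]]
    - [[24.5,-9.2,1],[0,0,9.5]]
    - [[24.5,-9.2,1],[0,0,9.5]]
    - [[24.5,-9.2,1],[0,0,9.5]]
    - [[24.5,-9.2,1],[0,0,9.5]]
    - [[24.5,-9.2,1],[0,0,9.5]]
    - [[24.5,-9.2,1],[0,0,9.5]]
    - [[24.5,-9.2,5],[0,0,9.5]]
    - [[24.5,-9.2,9],[0,0,9.5]]
    - [[24.5,-9.2,11.5],[0,0,9.5]]
    - [[24.5,-9.2,12.4],[0,0,9.5]]
    - [[24.5,-9.2,12.4],[0,0,9.5]]
    - [[24.5,-9.2,12.4],[0,0,9.5]]
    - [[24.5,-9.2,12.4],[0,0,9.5]]
  grip: 0

```text
time: 17.0
position: [0.4416, 0.3998, 0.0653]
tcp_rot: [3.14, -0.002, 1.404]
wrist_force: [-0.1, 0.4, -0.5]
finger_gap: 1.001
```

Request:
apply_moves:
  steps:
    - [[0,0,0],[0,0,0]]
    - [[0,0,0],[0,0,0]]
    - [[0,0,0],[0,0,0]]
    - [[0,0,0],[0,0,0]]
    - [[0,0,0],[0,0,0]]
    - [[0,0,0],[0,0,0]]
    - [[0,0,0],[0,0,0]]
    - [[0,0,0],[0,0,0]]
    - [[0,0,-2],[0,0,0]]
    - [[0,0,-5],[0,0,0]]
    - [[0,0,-10],[0,0,0]]
    - [[0,0,-14],[0,0,0]]
    - [[0,0,-14],[0,0,0]]
    - [[0,0,-14],[0,0,0]]
    - [[0,0,-14],[0,0,0]]
  grip: 1

```text
time: 18.5
position: [0.4395, 0.3986, 0.202]
tcp_rot: [-3.14, 0.002, 1.405]
wrist_force: [-0.5, -0.0, -1.7]
finger_gap: 0.318
```

Run:
```python
from h import *
print(r.state()["finger_gap"],r.state()["position"])
rel((.506,-.2485,.20,1.318),(.506,-.2485,.073,1.318))
snap("side","s3.png",(120,80,420,260),2)
```

```text
0.31767756864642965 [0.4395235  0.39859913 0.20203394]
shift [-62.72, 17.24, 0.31] turn [-0.1, 0.1, 5.0] rows 13.0
shift [-62.7, 17.26, 13.01] turn [-0.1, 0.1, 5.0] rows 13.3
```

View pics/s3.png

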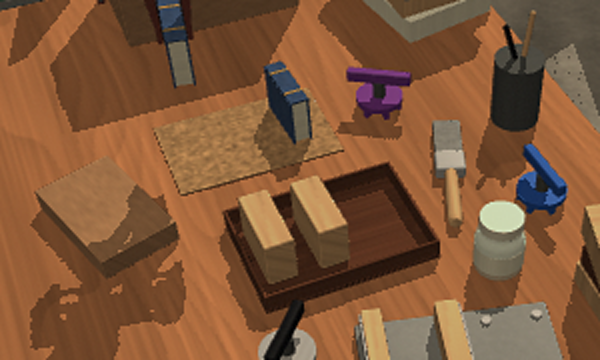

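Request:
apply_moves:
  steps:
    - [[-62.7,17.2,0],[0,0,5]]
    - [[-62.7,17.2,0],[0,0,5]]
    - [[-62.7,17.2,0],[0,0,5]]
    - [[-62.7,17.2,0],[0,0,5]]
    - [[-62.7,17.2,0],[0,0,5]]
    - [[-62.7,17.2,0],[0,0,5]]
    - [[-62.7,17.2,0],[0,0,5]]
    - [[-62.7,17.2,0],[0,0,5]]
    - [[-62.7,17.2,0],[0,0,5]]
    - [[-62.7,17.2,0],[0,0,5]]
    - [[-62.7,17.2,0],[0,0,5]]
    - [[-62.7,17.2,0],[0,0,5]]
    - [[-62.7,17.2,0],[0,0,5]]
    - [[-62.7,17.2,0],[0,0,5]]
    - [[-62.7,17.2,0],[0,0,5]]
    - [[-62.7,17.2,0],[0,0,5]]
    - [[-62.7,17.2,0],[0,0,5]]
    - [[-62.7,17.2,4],[0,0,5]]
    - [[-62.7,17.2,6],[0,0,5]]
    - [[-62.7,17.2,6],[0,0,5]]

```text
time: 20.55
position: [0.5048, -0.2451, 0.1411]
tcp_rot: [-3.136, -0.001, 1.32]
wrist_force: [-0.0, 0.1, -1.4]
finger_gap: 0.322
```

Request:
apply_moves:
  steps:
    - [[0,0,2],[0,0,0]]
    - [[0,0,4],[0,0,0]]
    - [[0,0,5.5],[0,0,0]]
    - [[0,0,6.5],[0,0,0]]
    - [[0,0,6.8],[0,0,0]]
    - [[0,0,6.8],[0,0,0]]
    - [[0,0,6.8],[0,0,0]]

```text
time: 21.25
position: [0.5071, -0.2475, 0.0763]
tcp_rot: [3.14, 0.0, 1.318]
wrist_force: [0.0, -0.7, -2.0]
finger_gap: 0.318
```

Request:
apply_moves:
  steps:
    - [[0,0,0],[0,0,0]]
    - [[0,0,0],[0,0,0]]
    - [[0,0,0],[0,0,0]]
    - [[0,0,0],[0,0,0]]
    - [[0,0,-2],[0,0,0]]
    - [[0,0,-5],[0,0,0]]
    - [[0,0,-10],[0,0,0]]
    - [[0,0,-12],[0,0,0]]
    - [[0,0,-12],[0,0,0]]
  grip: 0.3

```text
time: 22.15
position: [0.5085, -0.2484, 0.1993]
tcp_rot: [3.135, 0.002, 1.318]
wrist_force: [0.1, -0.1, -0.2]
finger_gap: 0.698
```

Run:
```python
from h import *
print(r.state()["finger_gap"],r.state()["position"])
rel((.577,.394,.19,1.60),(.577,.394,.062,1.60))
```

```text
0.6979695602492807 [ 0.50851386 -0.24838906  0.1992568 ]
shift [63.91, -9.47, 0.77] turn [0.4, 0.1, -16.2] rows 12.9
shift [63.93, -9.55, 13.57] turn [0.4, 0.1, -16.2] rows 13.2
```

Request:
apply_moves:
  steps:
    - [[64,-9.6,0],[0,0,-16.2]]
    - [[64,-9.6,0],[0,0,-16.2]]
    - [[64,-9.6,0],[0,0,-16.2]]
    - [[64,-9.6,0],[0,0,-16.2]]
    - [[64,-9.6,0],[0,0,-16.2]]
    - [[64,-9.6,0],[0,0,-16.2]]
    - [[64,-9.6,0],[0,0,-16.2]]
    - [[64,-9.6,0],[0,0,-16.2]]
    - [[64,-9.6,0],[0,0,-16.2]]
    - [[64,-9.6,0],[0,0,-16.2]]
    - [[64,-9.6,0],[0,0,-16.2]]
    - [[64,-9.6,0],[0,0,-16.2]]
    - [[64,-9.6,0],[0,0,-16.2]]
    - [[64,-9.6,0],[0,0,-16.2]]
    - [[64,-9.6,0],[0,0,-16.2]]
    - [[64,-9.6,4],[0,0,-16.2]]
    - [[64,-9.6,8],[0,0,-16.2]]
    - [[64,-9.6,11.5],[0,0,-16.2]]
    - [[64,-9.6,13],[0,0,-16.2]]
    - [[64,-9.6,13.3],[0,0,-16.2]]
  grip: 0

```text
time: 24.15
position: [0.5727, 0.394, 0.0602]
tcp_rot: [-3.138, 0.003, 1.599]
wrist_force: [0.1, -0.2, -0.1]
finger_gap: 0.995
```

Request:
apply_moves:
  steps:
    - [[0,0,0],[0,0,0]]
    - [[0,0,0],[0,0,0]]
    - [[0,0,0],[0,0,0]]
    - [[0,0,0],[0,0,0]]
    - [[0,0,0],[0,0,0]]
    - [[0,0,0],[0,0,0]]
    - [[0,0,0],[0,0,0]]
    - [[0,0,0],[0,0,0]]
    - [[0,0,0],[0,0,0]]
    - [[0,0,-2],[0,0,0]]
    - [[0,0,-5],[0,0,0]]
    - [[0,0,-10],[0,0,0]]
    - [[0,0,-14],[0,0,0]]
    - [[0,0,-14],[0,0,0]]
    - [[0,0,-14],[0,0,0]]
    - [[0,0,-14],[0,0,0]]
    - [[0,0,-14],[0,0,0]]
  grip: 1

```text
time: 25.85
position: [0.5728, 0.3955, 0.2002]
tcp_rot: [-3.138, 0.002, 1.6]
wrist_force: [-0.4, -1.1, -2.0]
finger_gap: 0.312
```

Run:
```python
from h import *
print(r.state()["finger_gap"],r.state()["position"])
rel((.533,-.142,.20,1.318),(.533,-.142,.074,1.318))
```

```text
0.31218105555831865 [0.57279847 0.39554249 0.20018687]
shift [-53.61, -5.57, 0.15] turn [-0.2, 0.2, 16.2] rows 10.8
shift [-53.59, -5.53, 12.75] turn [-0.2, 0.2, 16.2] rows 11.1
```

Request:
apply_moves:
  steps:
    - [[-53.6,-5.5,0],[0,0,16.2]]
    - [[-53.6,-5.5,0],[0,0,16.2]]
    - [[-53.6,-5.5,0],[0,0,16.2]]
    - [[-53.6,-5.5,0],[0,0,16.2]]
    - [[-53.6,-5.5,0],[0,0,16.2]]
    - [[-53.6,-5.5,0],[0,0,16.2]]
    - [[-53.6,-5.5,0],[0,0,16.2]]
    - [[-53.6,-5.5,0],[0,0,16.2]]
    - [[-53.6,-5.5,0],[0,0,16.2]]
    - [[-53.6,-5.5,0],[0,0,16.2]]
    - [[-53.6,-5.5,0],[0,0,16.2]]
    - [[-53.6,-5.5,0],[0,0,16.2]]
    - [[-53.6,-5.5,0],[0,0,16.2]]
    - [[-53.6,-5.5,0],[0,0,16.2]]
    - [[-53.6,-5.5,0],[0,0,16.2]]
    - [[-53.6,-5.5,0],[0,0,16.2]]
    - [[-53.6,-5.5,0],[0,0,16.2]]
    - [[-53.6,-5.5,4],[0,0,16.2]]
    - [[-53.6,-5.5,6],[0,0,16.2]]
    - [[-53.6,-5.5,6],[0,0,16.2]]

```text
time: 27.85
position: [0.5329, -0.1401, 0.1402]
tcp_rot: [-3.136, -0.0, 1.318]
wrist_force: [-0.0, -0.2, -1.2]
finger_gap: 0.313
```

Request:
apply_moves:
  steps:
    - [[0,0,2],[0,0,0]]
    - [[0,0,4],[0,0,0]]
    - [[0,0,5.5],[0,0,0]]
    - [[0,0,6.4],[0,0,0]]
    - [[0,0,6.6],[0,0,0]]
    - [[0,0,6.6],[0,0,0]]
    - [[0,0,6.6],[0,0,0]]

```text
time: 28.55
position: [0.5354, -0.1413, 0.0774]
tcp_rot: [3.14, 0.0, 1.318]
wrist_force: [0.4, -0.6, -1.9]
finger_gap: 0.321
```

Request:
apply_moves:
  steps:
    - [[0,0,0],[0,0,0]]
    - [[0,0,0],[0,0,0]]
    - [[0,0,0],[0,0,0]]
    - [[0,0,0],[0,0,0]]
    - [[0,0,-2],[0,0,0]]
    - [[0,0,-5],[0,0,0]]
    - [[0,0,-10],[0,0,0]]
    - [[0,0,-14],[0,0,0]]
    - [[0,0,-14],[0,0,0]]
  grip: 0.3

```text
time: 29.45
position: [0.5381, -0.142, 0.2225]
tcp_rot: [3.131, 0.0, 1.318]
wrist_force: [0.2, -0.2, -0.3]
finger_gap: 0.704
```

Run:
```python
from h import *
print(r.state()["finger_gap"],r.state()["position"])
rel((.58,-.30,.25,1.318),(.42,-.10,.25,1.318))
```

```text
0.7036486724293071 [ 0.53812132 -0.14201838  0.2224691 ]
shift [-14.25, 8.04, -2.67] turn [0.6, 0.0, -0.0] rows 3.3
shift [1.11, -12.46, -2.88] turn [0.6, 0.0, -0.0] rows 2.6
```

Request:
apply_moves:
  steps:
    - [[-16.5,9.5,-2],[0,0,0]]
    - [[-16.5,9.5,-2],[0,0,0]]
    - [[-16.5,9.5,-2],[0,0,0]]
    - [[-16.5,9.5,-2],[0,0,0]]
    - [[-16.5,9.5,-2],[0,0,0]]
    - [[-16.5,9.5,-2],[0,0,0]]
    - [[-16.5,9.5,-2],[0,0,0]]
    - [[-16.5,9.5,-2],[0,0,0]]
  grip: 0

```text
time: 30.25
position: [0.5851, -0.3231, 0.2362]
tcp_rot: [-3.14, -0.0, 1.319]
wrist_force: [-0.2, 0.1, -0.1]
finger_gap: 0.999
```

Run:
```python
from h import *
print(r.state()["finger_gap"],r.state()["position"])
p=snap("wrist","w4.png"); np.save("w4.npy",p,allow_pickle=True)
for t,z in dict(hub_seat=.063,book0_c=.051,key_c=.031).items():
    print(t,[(np.round(l["xy"]).tolist(),round(l["confidence"],2),atz(p,l["xy"],z,True).round(3).tolist()) for l in landmark_of(t,p)])
rel((.42,-.10,.22,1.318))
```

```text
0.9985877236615118 [ 0.58508519 -0.32306353  0.23619158]
hub_seat []
book0_c [([244.0, 109.0], 0.73, [0.544, -0.204]), ([216.0, 165.0], 0.7, [0.505, -0.245])]
key_c [([57.0, 124.0], 0.86, [0.326, -0.139]), ([71.0, 126.0], 0.8, [0.346, -0.149])]
shift [17.54, -21.61, 1.68] turn [0.0, -0.0, 0.0] rows 5.6
```

View pics/w4.png

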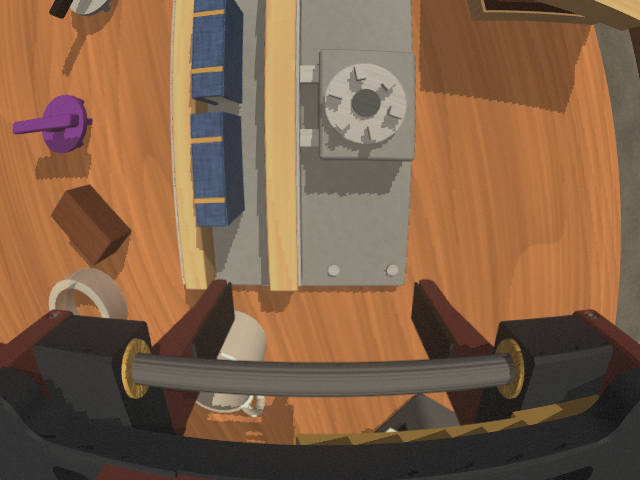

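```bash
cat >> h.py <<'E'
def ortho(p,c,z,half=.045,n=450,fish=True):
    g=np.linspace(-half,half,n); X,Y=np.meshgrid(g,-g)  # right=+x world, up=+y world
    W=np.c_[X.ravel()+c[0],Y.ravel()+c[1],np.full(X.size,z)]
    m=proj(p,W,fish).astype(np.float32).reshape(n,n,2)
    return cv2.remap(p["img"],m[...,0],m[...,1],cv2.INTER_CUBIC)[:,:,::-1]
E
python3 - <<'E'
from h import *
p=np.load("w4.npy",allow_pickle=True).item()
im=[ortho(p,(.648,-.228),z,n=400).copy() for z in (.063,.074)]
for i in im: cv2.circle(i,(200,200),int(.035*400/.09),(0,0,255),1); cv2.circle(i,(200,200),int(.020*400/.09),(0,255,0),1);cv2.circle(i,(200,200),int(.032*400/.09),(0,255,0),1)
cv2.imwrite("pics/hub1.png",np.hstack(im))
E
```

```text
(no output)
```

View pics/hub1.png

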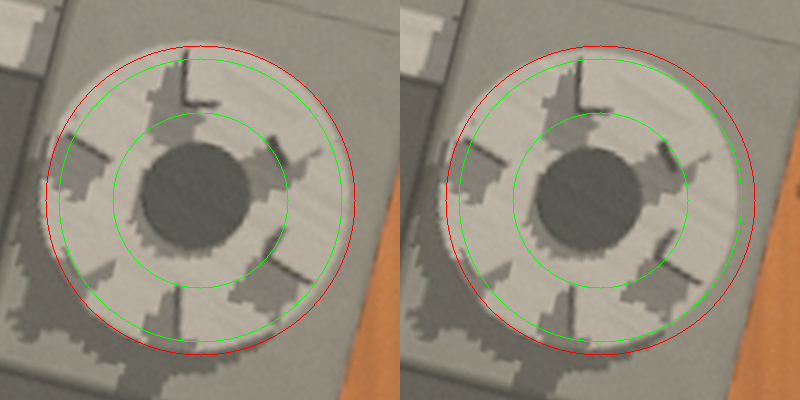

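Request:
apply_moves:
  steps:
    - [[17.5,-21.6,1],[0,0,0]]
    - [[17.5,-21.6,1],[0,0,0]]
    - [[17.5,-21.6,1],[0,0,0]]
    - [[17.5,-21.6,1],[0,0,0]]
    - [[17.5,-21.6,1],[0,0,0]]
    - [[17.5,-21.6,1],[0,0,0]]
    - [[17.5,-21.6,1],[0,0,0]]
    - [[17.5,-21.6,1],[0,0,0]]
    - [[17.5,-21.6,1],[0,0,0]]

```text
time: 31.35
position: [0.4215, -0.1018, 0.2272]
tcp_rot: [3.14, 0.0, 1.318]
wrist_force: [-0.3, 0.2, -0.5]
finger_gap: 1.005
```

Run:
```python
from h import *
print(r.state()["finger_gap"],r.state()["position"])
p=snap("wrist"); np.save("w5.npy",p,allow_pickle=True)
L=landmark_of("key_c",p)
print([(np.round(l["xy"]).tolist(),round(l["confidence"],2),atz(p,l["xy"],.031,True).round(3).tolist()) for l in L])
im=ortho(p,(.43,-.01),.062,half=.1,n=400)
cv2.imwrite("pics/key1.png",np.hstack([im,ortho(p,(.43,-.01),.021,half=.1,n=400)]))
```

```text
1.0046536913200965 [ 0.42145739 -0.10179942  0.22716564]
[([268.0, 113.0], 0.95, [0.399, 0.009]), ([238.0, 281.0], 0.84, [0.324, -0.14]), ([274.0, 114.0], 0.71, [0.404, 0.006]), ([239.0, 265.0], 0.66, [0.331, -0.124]), ([281.0, 359.0], 0.37, [0.339, -0.24])]
```

View pics/key1.png

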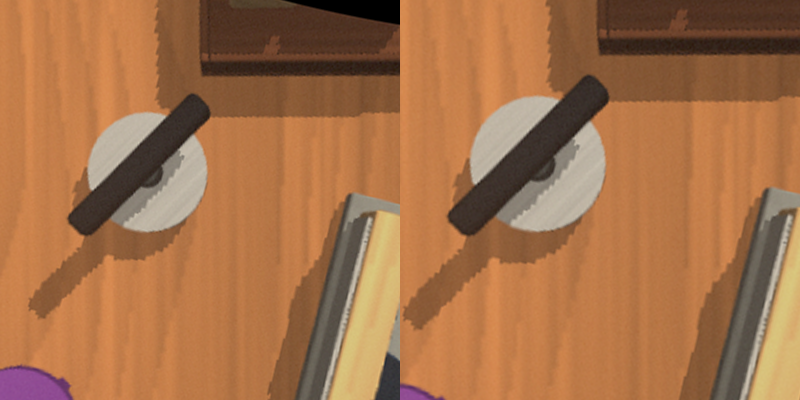

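Run:
```python
from h import *
print(r.state()["position"])
rel((.399,.008,.15,.785),(.399,.008,.05,.785))
```

```text
[ 0.42116739 -0.10193853  0.2268137 ]
shift [10.09, -4.91, 7.68] turn [0.0, -0.0, 30.5] rows 3.5
shift [10.09, -4.92, 17.68] turn [0.0, -0.0, 30.5] rows 4.2
```

Request:
apply_moves:
  steps:
    - [[10.1,-4.9,7.5],[0,0,30.5]]
    - [[10.1,-4.9,7.5],[0,0,30.5]]
    - [[10.1,-4.9,7.5],[0,0,30.5]]
    - [[10.1,-4.9,7.5],[0,0,30.5]]
    - [[10.1,-4.9,7.5],[0,0,30.5]]
    - [[10.1,-4.9,7.5],[0,0,30.5]]
    - [[10.1,-4.9,7.5],[0,0,30.5]]
    - [[10.1,-4.9,7.5],[0,0,30.5]]
    - [[10.1,-4.9,11],[0,0,30.5]]
    - [[10.1,-4.9,15],[0,0,30.5]]
    - [[10.1,-4.9,17],[0,0,30.5]]
    - [[10.1,-4.9,17.5],[0,0,30.5]]
    - [[10.1,-4.9,17.5],[0,0,30.5]]
    - [[10.1,-4.9,17.5],[0,0,30.5]]
    - [[10.1,-4.9,17.5],[0,0,30.5]]

```text
time: 32.95
position: [0.399, 0.0088, 0.0528]
tcp_rot: [3.14, -0.002, 0.785]
wrist_force: [-0.2, 0.1, 0.0]
finger_gap: 0.999
```

Request:
apply_moves:
  steps:
    - [[0,0,0],[0,0,0]]
    - [[0,0,0],[0,0,0]]
    - [[0,0,0],[0,0,0]]
    - [[0,0,0],[0,0,0]]
    - [[0,0,0],[0,0,0]]
    - [[0,0,0],[0,0,0]]
    - [[0,0,0],[0,0,0]]
    - [[0,0,0],[0,0,0]]
    - [[0,0,0],[0,0,0]]
    - [[0,0,0],[0,0,0]]
    - [[0,0,-2],[0,0,0]]
    - [[0,0,-5],[0,0,0]]
    - [[0,0,-10],[0,0,0]]
    - [[0,0,-14],[0,0,0]]
    - [[0,0,-14],[0,0,0]]
    - [[0,0,-14],[0,0,0]]
    - [[0,0,-14],[0,0,0]]
    - [[0,0,-14],[0,0,0]]
  grip: 1

```text
time: 34.75
position: [0.3968, 0.0089, 0.19]
tcp_rot: [-3.139, 0.003, 0.785]
wrist_force: [-0.3, 0.7, -2.6]
finger_gap: 0.193
```

Run:
```python
from h import *
s=r.state();print(s["finger_gap"],s["position"],s["tcp_rot"])
p=snap("side","s4.png",(180,120,480,360),2)
rel((.6474,-.227,.19,np.radians(59)),(.6474,-.227,.13,np.radians(59)),(.6474,-.227,.113,np.radians(59)))
```

```text
0.1929549597202674 [0.39675561 0.00893504 0.19003834] [-3.13889726e+00  2.66947893e-03  7.85398412e-01]
shift [1.02, 34.39, -0.07] turn [-0.2, 0.1, -14.0] rows 6.9
shift [1.04, 34.41, 5.93] turn [-0.2, 0.1, -14.0] rows 7.0
shift [1.04, 34.41, 7.63] turn [-0.2, 0.1, -14.0] rows 7.1
```

View pics/s4.png

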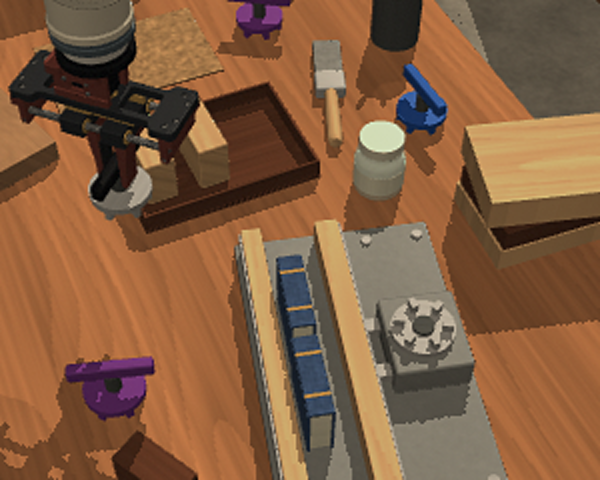

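Request:
apply_moves:
  steps:
    - [[1,34.4,0],[0,0,-14]]
    - [[1,34.4,0],[0,0,-14]]
    - [[1,34.4,0],[0,0,-14]]
    - [[1,34.4,0],[0,0,-14]]
    - [[1,34.4,0],[0,0,-14]]
    - [[1,34.4,0],[0,0,-14]]
    - [[1,34.4,0],[0,0,-14]]
    - [[1,34.4,0],[0,0,-14]]
    - [[1,34.4,0],[0,0,-14]]
    - [[1,34.4,0],[0,0,-14]]
    - [[1,34.4,0],[0,0,-14]]
    - [[1,34.4,2],[0,0,-14]]
    - [[1,34.4,2],[0,0,-14]]
    - [[1,34.4,2],[0,0,-14]]
    - [[1,34.4,2],[0,0,-14]]

```text
time: 36.3
position: [0.6486, -0.227, 0.1726]
tcp_rot: [3.141, -0.0, 1.03]
wrist_force: [0.1, 0.4, -1.9]
finger_gap: 0.193
```

Run:
```python
from h import *
s=r.state();print(s["finger_gap"],s["position"],s["tcp_rot"])
X=s["position"]
out=[]
for n in("side","scene"):
    p=snap(n); np.save(f"{n}5.npy",p,allow_pickle=True); u=proj(p,X)[0]; print(n,u)
    a,b=int(u[0])-50,int(u[1])-50
    out.append(cv2.resize(p["img"][b:b+110,a:a+100,::-1],None,fx=4,fy=4,interpolation=cv2.INTER_CUBIC)); print(a,b)
cv2.imwrite("pics/hand.png",np.hstack(out))
```

```text
0.19283257105842433 [ 0.64859423 -0.22703961  0.17261941] [ 3.14065250e+00 -1.58468898e-04  1.03011946e+00]
side [397.60897716 251.14095312]
347 201
scene [241.20108896 232.38911201]
191 182
```

View pics/hand.png

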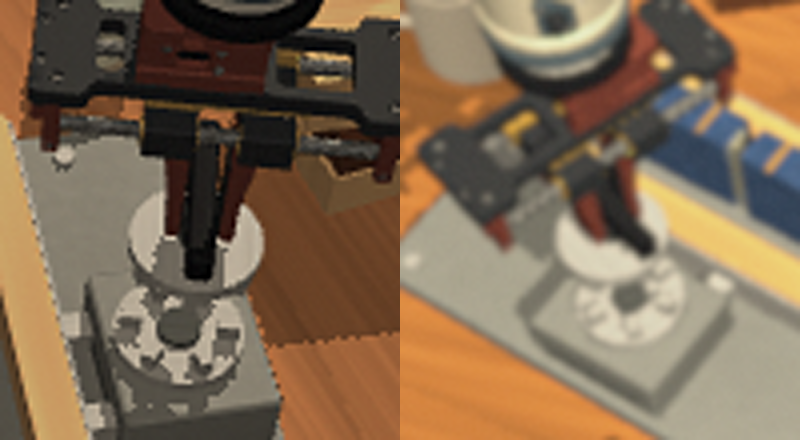

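Run:
```python
from h import *
X=np.array([.6486,-.227,.1726])
for n in("side","scene"):
    p=np.load(f"{n}5.npy",allow_pickle=True).item(); a,b={"side":(347,201),"scene":(191,182)}[n]
    for ang in (49,54,59,64,69):
        d=np.array([np.cos(np.radians(ang)),np.sin(np.radians(ang)),0])*.046
        for s in(1,-1):
            E=[X+s*d+[0,0,h] for h in(.009,-.009)]
            print(n,ang,s,((proj(p,E)-[a,b])*4+([400,0] if n=="scene" else [0,0])).round().tolist())
```

```text
side 49 1 [[224.0, 121.0], [220.0, 144.0]]
side 49 -1 [[184.0, 261.0], [180.0, 283.0]]
side 54 1 [[216.0, 120.0], [212.0, 143.0]]
side 54 -1 [[192.0, 262.0], [189.0, 285.0]]
side 59 1 [[208.0, 119.0], [204.0, 142.0]]
side 59 -1 [[201.0, 263.0], [197.0, 286.0]]
side 64 1 [[200.0, 118.0], [196.0, 141.0]]
side 64 -1 [[209.0, 264.0], [205.0, 286.0]]
side 69 1 [[192.0, 118.0], [188.0, 141.0]]
side 69 -1 [[217.0, 264.0], [213.0, 286.0]]
scene 49 1 [[633.0, 248.0], [637.0, 265.0]]
scene 49 -1 [[566.0, 140.0], [570.0, 157.0]]
scene 54 1 [[639.0, 245.0], [643.0, 262.0]]
scene 54 -1 [[560.0, 143.0], [564.0, 160.0]]
scene 59 1 [[645.0, 242.0], [649.0, 258.0]]
scene 59 -1 [[554.0, 146.0], [559.0, 163.0]]
scene 64 1 [[650.0, 238.0], [654.0, 254.0]]
scene 64 -1 [[549.0, 150.0], [554.0, 167.0]]
scene 69 1 [[655.0, 233.0], [659.0, 250.0]]
scene 69 -1 [[544.0, 154.0], [549.0, 171.0]]
```

Request:
apply_moves:
  steps:
    - [[0,0,1],[0,0,0]]
    - [[0,0,2],[0,0,0]]
    - [[0,0,3],[0,0,0]]
    - [[0,0,3.5],[0,0,0]]
    - [[0,0,4],[0,0,0]]
    - [[0,0,4.4],[0,0,0]]
    - [[0,0,4.7],[0,0,0]]
    - [[0,0,5],[0,0,0]]
    - [[0,0,5],[0,0,0]]
    - [[0,0,5],[0,0,0]]
    - [[0,0,5],[0,0,0]]

```text
time: 37.5
position: [0.6485, -0.2273, 0.122]
tcp_rot: [3.141, -0.0, 1.03]
wrist_force: [-0.5, -0.1, -2.2]
finger_gap: 0.198
```

Request:
apply_moves:
  steps:
    - [[0,0,0.3],[0,0,0]]
    - [[0,0,0.5],[0,0,0]]
    - [[0,0,0.7],[0,0,0]]
    - [[0,0,0.8],[0,0,0]]
    - [[0,0,0.8],[0,0,0]]
    - [[0,0,0.8],[0,0,0]]
    - [[0,0,0.8],[0,0,0]]

```text
time: 38.2
position: [0.6484, -0.2273, 0.1147]
tcp_rot: [3.141, 0.0, 1.03]
wrist_force: [-2.7, 1.6, 5.9]
finger_gap: 0.195
```

Request:
apply_moves:
  steps:
    - [[0,0,0],[0,0,3]]
    - [[0,0,0],[0,0,7]]
    - [[0,0,0],[0,0,11]]
    - [[0,0,0],[0,0,15]]
    - [[0,0,0],[0,0,19]]
    - [[0,0,0],[0,0,23]]
    - [[0,0,0],[0,0,27]]
    - [[0,0,0],[0,0,31]]
    - [[0,0,0],[0,0,35]]
    - [[0,0,0],[0,0,39]]
    - [[0,0,0],[0,0,43]]
    - [[0,0,0],[0,0,47]]
    - [[0,0,0],[0,0,51]]
    - [[0,0,0],[0,0,55]]
    - [[0,0,0],[0,0,58]]
    - [[0,0,0],[0,0,60]]
    - [[0,0,0],[0,0,60]]
    - [[0,0,0],[0,0,60]]

```text
time: 40.0
position: [0.6477, -0.2279, 0.1146]
tcp_rot: [3.141, 0.001, -0.017]
wrist_force: [-5.5, -1.8, 6.9]
finger_gap: 0.197
```

Run:
```python
from h import *
s=r.state();print(s["finger_gap"],s["position"],s["tcp_rot"],s["wrist_force"],s["moment"],s["q"])
```

```text
0.19703729710266776 [ 0.64773061 -0.22788611  0.1146489 ] [ 3.14076171e+00  1.11912220e-03 -1.71449957e-02] [-5.50624713 -1.83279755  6.88498686] [-0.26467097  1.15112572  0.08738553] [-3.55136449e-01  6.56299634e-01  1.55299198e+00 -1.43756206e-03
  9.33081805e-01  1.23366073e+00]
```

Request:
apply_moves:
  steps:
    - [[0,0,0],[0,0,2]]
    - [[0,0,0],[0,0,4]]
    - [[0,0,0],[0,0,6]]
    - [[0,0,0],[0,0,8]]
    - [[0,0,0],[0,0,10]]
    - [[0,0,0],[0,0,10]]
    - [[0,0,0],[0,0,10]]

```text
time: 40.7
position: [0.6476, -0.2279, 0.1147]
tcp_rot: [3.141, 0.001, -0.192]
wrist_force: [-6.5, -0.8, 6.3]
finger_gap: 0.191
```

Run:
```python
from h import *
s=r.state();print(s["position"],s["tcp_rot"],s["wrist_force"],s["moment"],s["joint_torque"])
p=snap("side","s6.png",(280,210,460,400),4)
```

```text
[ 0.64764202 -0.22786911  0.11466689] [ 3.14054153e+00  1.15880932e-03 -1.91525175e-01] [-6.54113904 -0.84439712  6.27675395] [-0.14968458  1.12783568  0.17679384] [  2.00818822 -60.31223774 -24.74670947   0.91334766  -1.5649287
   0.20086889]
```

View pics/s6.png

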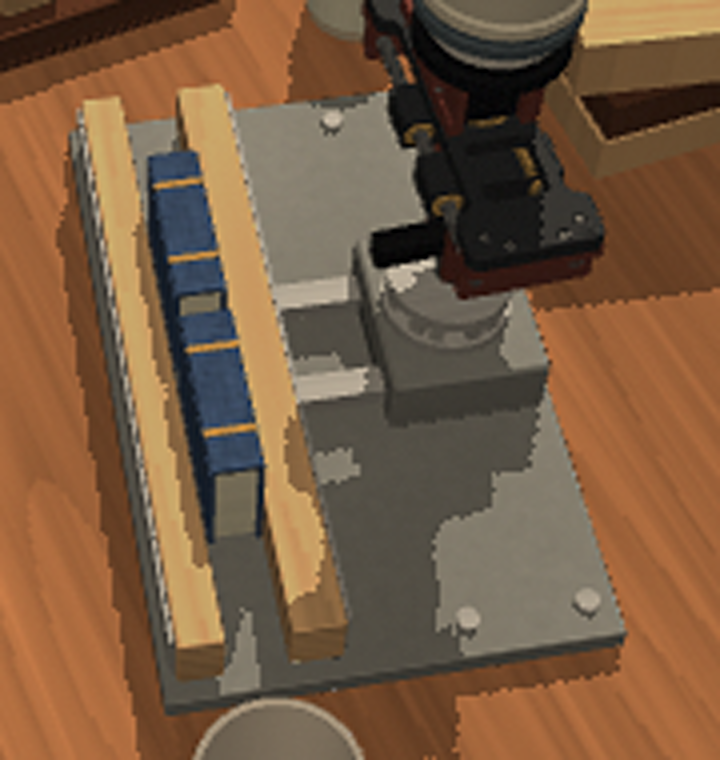

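Request:
apply_moves:
  steps:
    - [[0,0,0],[0,0,1.5]]
    - [[0,0,0],[0,0,3]]
    - [[0,0,0],[0,0,4.5]]
    - [[0,0,0],[0,0,6]]
    - [[0,0,0],[0,0,6]]
    - [[0,0,0],[0,0,6]]

```text
time: 41.35
position: [0.6476, -0.2279, 0.1147]
tcp_rot: [3.14, 0.001, -0.296]
wrist_force: [-6.5, -1.7, 6.5]
finger_gap: 0.196
```

Run:
```python
from h import *
s=r.state();print(s["position"],s["tcp_rot"],s["wrist_force"],s["moment"],s["joint_torque"][5])
```

```text
[ 0.64760239 -0.22788225  0.11466329] [ 3.14039651e+00  1.08406803e-03 -2.96244476e-01] [-6.46429304 -1.73970424  6.50193647] [-0.17915875  1.21924606  0.17492008] 0.2074118424206972
```

Request:
apply_moves:
  steps:
    - [[0,0,0],[0,0,1.5]]
    - [[0,0,0],[0,0,3]]
    - [[0,0,0],[0,0,4.5]]
    - [[0,0,0],[0,0,6]]
    - [[0,0,0],[0,0,6]]
    - [[0,0,0],[0,0,6]]

```text
time: 41.95
position: [0.6481, -0.2281, 0.1147]
tcp_rot: [3.14, -0.0, -0.401]
wrist_force: [-4.4, -2.2, 5.7]
finger_gap: 0.195
```

Run:
```python
from h import *
s=r.state();print(s["position"],s["tcp_rot"],s["wrist_force"],s["moment"],s["joint_torque"][5])
```

```text
[ 0.64810845 -0.22806816  0.11469794] [ 3.14042373e+00 -2.49477812e-04 -4.01199013e-01] [-4.44631647 -2.24160453  5.72626837] [-0.31528655  0.86155871  0.07543407] 0.09983782656490803
```

Request:
apply_moves:
  steps:
    - [[0,0,0],[0,0,1.5]]
    - [[0,0,0],[0,0,3]]
    - [[0,0,0],[0,0,4.5]]
    - [[0,0,0],[0,0,6]]
    - [[0,0,0],[0,0,6]]
    - [[0,0,0],[0,0,6]]

```text
time: 42.55
position: [0.6486, -0.2284, 0.1147]
tcp_rot: [3.14, -0.002, -0.505]
wrist_force: [-3.2, -4.3, 5.9]
finger_gap: 0.193
```

Run:
```python
from h import *
s=r.state();print(s["position"],s["tcp_rot"],s["wrist_force"],s["moment"],s["joint_torque"][5])
p=snap("side","s7.png",(280,210,460,400),4)
```

```text
[ 0.64864211 -0.22839507  0.11467099] [ 3.14026742e+00 -1.82754125e-03 -5.04894931e-01] [-3.16091228 -4.29536353  5.8901864 ] [-0.8575785   0.6192456   0.36280214] 0.40813134983181953
```

View pics/s7.png

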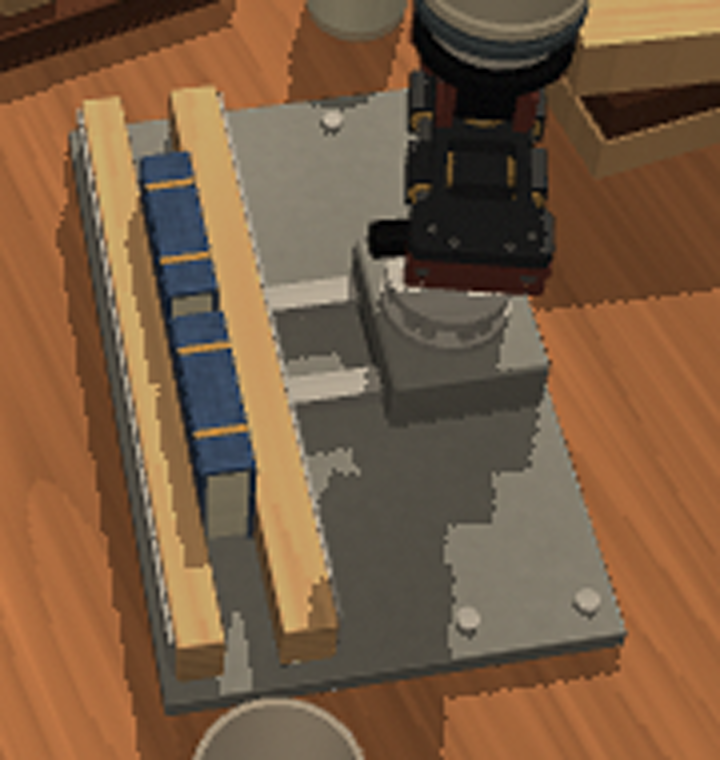

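Run:
```python
from h import *
p=imaging.get_image("side")
f=lambda u,v,z:atz(p,(280+u/4,210+v/4),z)
e=np.array([np.cos(np.radians(-14.5)),np.sin(np.radians(-14.5))])
o=np.array([.536,-.1995])
print("fixed",(f(222,640,.053)-o)@e,(f(123,100,.053)-o)@e)
for n,c in dict(s6=[(288,628),(180,92)],s7=[(280,630),(172,92)]).items(): print(n,[((f(*k,.053)-o)@e).round(4) for k in c])
X=np.array([.648,-.228,.1165])
for a in (-1,-5,-11,-17,-23,-29):
    d=np.array([np.cos(np.radians(a)),np.sin(np.radians(a)),0])*.046
    print(a,((proj(p,[X-d,X-d+[0,0,.009],X-d-[0,0,.009]])-[280,210])*4).round().tolist())
```

```text
fixed -0.038061861096852175 -0.03577149403520188
s6 [np.float64(-0.0056), np.float64(-0.002)]
s7 [np.float64(-0.0096), np.float64(-0.0066)]
-1 [[379.0, 262.0], [380.0, 252.0], [377.0, 272.0]]
-5 [[376.0, 257.0], [377.0, 247.0], [375.0, 268.0]]
-11 [[373.0, 250.0], [374.0, 240.0], [372.0, 260.0]]
-17 [[371.0, 243.0], [372.0, 232.0], [370.0, 253.0]]
-23 [[370.0, 235.0], [371.0, 225.0], [369.0, 245.0]]
-29 [[370.0, 228.0], [371.0, 217.0], [368.0, 238.0]]
```

Request:
apply_moves:
  steps:
    - [[0,0,0],[0,0,1.5]]
    - [[0,0,0],[0,0,3]]
    - [[0,0,0],[0,0,4.5]]
    - [[0,0,0],[0,0,6]]
    - [[0,0,0],[0,0,6]]
    - [[0,0,0],[0,0,6]]

```text
time: 43.25
position: [0.6481, -0.228, 0.1147]
tcp_rot: [3.14, -0.0, -0.608]
wrist_force: [-6.4, -2.9, 8.4]
finger_gap: 0.209
```

Run:
```python
from h import *
s=r.state();print(s["position"],s["tcp_rot"],s["wrist_force"],s["moment"],s["joint_torque"][5],s["finger_gap"])
a=cv2.imread("pics/s7.png").astype(float); p=snap("side","s8.png",(280,210,460,400),4); b=cv2.imread("pics/s8.png").astype(float)
# jaw image shift s7->s8 (and s6->s7 for scale), jaw end region
c=cv2.imread("pics/s6.png").astype(float)
g=lambda i:cv2.cvtColor(i.astype(np.uint8),cv2.COLOR_BGR2GRAY)[480:690,240:370].astype(np.float32)
print(cv2.phaseCorrelate(g(c),g(a)),cv2.phaseCorrelate(g(a),g(b)))
h=lambda i:cv2.cvtColor(i.astype(np.uint8),cv2.COLOR_BGR2GRAY)[150:560,135:265].astype(np.float32)
print("books",cv2.phaseCorrelate(h(c),h(a)),cv2.phaseCorrelate(h(a),h(b)))
```

```text
[ 0.64807929 -0.22796981  0.11468727] [ 3.13994537e+00 -4.58408300e-04 -6.08058376e-01] [-6.41660851 -2.94646108  8.43628985] [-0.4422241   1.02429944  1.06219579] 1.0717448964715004 0.20931725614060795
((1.0931712030692466, -0.2582487272777598), 0.10701540186899025) ((0.47518128307949326, 0.003320565468783343), 0.5963383613136407)
books ((0.48350216645648914, 0.10378418338046913), 0.19847357108861985) ((0.501518479249782, 0.006853249360574409), 0.9897958391814893)
```

Request:
apply_moves:
  steps:
    - [[0,0,0],[0,0,-3]]
    - [[0,0,0],[0,0,-6]]
    - [[0,0,0],[0,0,-9]]
    - [[0,0,0],[0,0,-10]]
    - [[0,0,0],[0,0,-10]]
    - [[0,0,-0.1],[0,0,-10]]

```text
time: 43.9
position: [0.6486, -0.2273, 0.1149]
tcp_rot: [-3.141, -0.001, -0.436]
wrist_force: [0.4, -0.4, -3.2]
finger_gap: 0.195
```

Run:
```python
from h import *
s=r.state();print(s["position"],s["tcp_rot"],s["wrist_force"],s["moment"],s["finger_gap"])
```

```text
[ 0.64859887 -0.22728514  0.11487316] [-3.14125535e+00 -5.93418583e-04 -4.36417506e-01] [ 0.43983514 -0.37948305 -3.19405754] [-0.05300105  0.12765181  0.01759879] 0.19529570988387018
```

Fully unloaded; lift straight up and go to the tray.

Request:
apply_moves:
  steps:
    - [[0,0,-0.5],[0,0,0]]
    - [[0,0,-1],[0,0,0]]
    - [[0,0,-1.5],[0,0,0]]
    - [[0,0,-2],[0,0,0]]
    - [[0,0,-3],[0,0,0]]
    - [[0,0,-5],[0,0,0]]
    - [[0,0,-8],[0,0,0]]
    - [[0,0,-8],[0,0,0]]
    - [[0,0,-8],[0,0,0]]
    - [[0,0,-8],[0,0,0]]

```text
time: 44.9
position: [0.6475, -0.227, 0.1935]
tcp_rot: [3.141, 0.002, -0.436]
wrist_force: [-0.0, 0.1, -3.4]
finger_gap: 0.197
```

Run:
```python
from h import *
s=r.state();print(s["position"],s["wrist_force"],s["finger_gap"])
p=snap("side","s9.png",(180,90,460,400),2)
rel((.612,.155,.19,1.5708),(.612,.155,.058,1.5708))
```

```text
[ 0.64754919 -0.22695307  0.19351697] [-0.03631313  0.07420881 -3.40708468] 0.19713870119262916
shift [-19.35, -33.12, 0.36] turn [-0.1, 0.1, -115.0] rows 13.4
shift [-19.32, -33.12, 13.56] turn [-0.1, 0.1, -115.0] rows 13.4
```

View pics/s9.png

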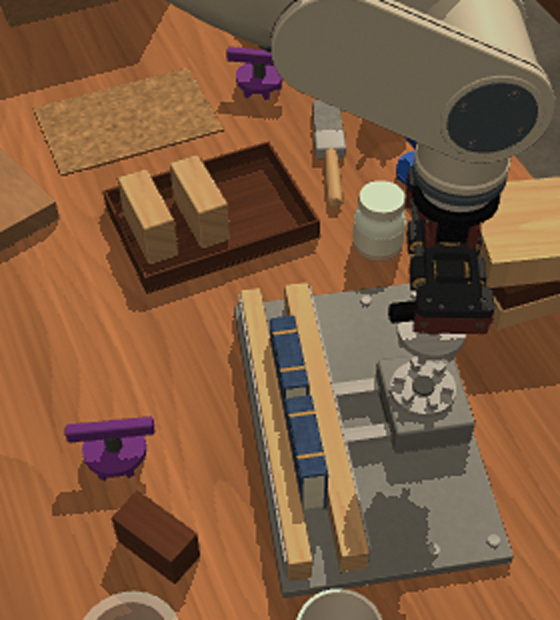

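Request:
apply_moves:
  steps:
    - [[-19.3,-33.1,0],[0,0,-115]]
    - [[-19.3,-33.1,0],[0,0,-115]]
    - [[-19.3,-33.1,0],[0,0,-115]]
    - [[-19.3,-33.1,0],[0,0,-115]]
    - [[-19.3,-33.1,0],[0,0,-115]]
    - [[-19.3,-33.1,0],[0,0,-115]]
    - [[-19.3,-33.1,0],[0,0,-115]]
    - [[-19.3,-33.1,0],[0,0,-115]]
    - [[-19.3,-33.1,0],[0,0,-115]]
    - [[-19.3,-33.1,0],[0,0,-115]]
    - [[-19.3,-33.1,0],[0,0,-115]]
    - [[-19.3,-33.1,0],[0,0,-115]]
    - [[-19.3,-33.1,0],[0,0,-115]]
    - [[-19.3,-33.1,0],[0,0,-115]]
    - [[-19.3,-33.1,0],[0,0,-115]]
    - [[-19.3,-33.1,0],[0,0,-115]]
    - [[-19.3,-33.1,0],[0,0,-115]]
    - [[-19.3,-33.1,0],[0,0,-115]]
    - [[-19.3,-33.1,5],[0,0,-115]]
    - [[-19.3,-33.1,5],[0,0,-115]]

```text
time: 46.95
position: [0.6095, 0.1534, 0.1395]
tcp_rot: [-3.132, 0.002, 1.57]
wrist_force: [-1.3, 0.1, -2.2]
finger_gap: 0.199
```

Request:
apply_moves:
  steps:
    - [[0,0,2],[0,0,0]]
    - [[0,0,4],[0,0,0]]
    - [[0,0,6],[0,0,0]]
    - [[0,0,7.5],[0,0,0]]
    - [[0,0,8.2],[0,0,0]]
    - [[0,0,8.4],[0,0,0]]
    - [[0,0,8.4],[0,0,0]]
    - [[0,0,8.4],[0,0,0]]

```text
time: 47.75
position: [0.614, 0.1544, 0.0616]
tcp_rot: [3.14, -0.0, 1.571]
wrist_force: [-0.0, 1.7, -2.3]
finger_gap: 0.196
```

Request:
apply_moves:
  steps:
    - [[0,0,0.2],[0,0,0]]
    - [[0,0,0.2],[0,0,0]]
    - [[0,0,0.3],[0,0,0]]
    - [[0,0,0.3],[0,0,0]]
    - [[0,0,0.3],[0,0,0]]

```text
time: 48.25
position: [0.6133, 0.1543, 0.0577]
tcp_rot: [-3.142, 0.0, 1.571]
wrist_force: [-0.5, -0.5, -2.5]
finger_gap: 0.195
```

Request:
apply_moves:
  steps:
    - [[0,0,0],[0,0,0]]
    - [[0,0,0],[0,0,0]]
    - [[0,0,0],[0,0,0]]
    - [[0,0,0],[0,0,0]]
    - [[0,0,-2],[0,0,0]]
    - [[0,0,-5],[0,0,0]]
    - [[0,0,-10],[0,0,0]]
    - [[0,0,-15],[0,0,0]]
    - [[-10,0,-20],[0,0,0]]
    - [[-10,0,-20],[0,0,0]]
    - [[-10,0,-20],[0,0,0]]
    - [[-10,0,-20],[0,0,0]]
    - [[-10,0,-20],[0,0,0]]
  grip: 0.6

```text
time: 49.55
position: [0.6129, 0.0548, 0.2569]
tcp_rot: [-3.14, -0.0, 1.57]
wrist_force: [-0.3, 0.3, -0.1]
finger_gap: 0.398
```

Run:
```python
from h import *
s=r.state();print(s["position"],s["wrist_force"],s["finger_gap"])
w=snap("wrist"); p=snap("side"); np.save("s10.npy",p,allow_pickle=True)
L=landmark_of("key_c",w)
print([(np.round(l["xy"]).tolist(),round(l["confidence"],2),atz(w,l["xy"],.036,True).round(3).tolist()) for l in L])
a=cv2.resize(w["img"],(400,300)); b=cv2.resize(p["img"][210:400,280:460],(400,422)); c=np.zeros((422,800,3),np.uint8); c[:300,:400]=a; c[:,400:]=b
cv2.imwrite("pics/end.png",c[:,:,::-1])
```

```text
[0.61290642 0.05484028 0.25686995] [-0.32151301  0.25946328 -0.07730811] 0.39766984264113125
[([107.0, 359.0], 0.98, [0.323, -0.136]), ([323.0, 117.0], 0.96, [0.613, 0.153]), ([509.0, 168.0], 0.74, [0.811, 0.11]), ([324.0, 117.0], 0.72, [0.614, 0.153]), ([141.0, 412.0], 0.66, [0.353, -0.226]), ([521.0, 165.0], 0.57, [0.827, 0.114]), ([118.0, 348.0], 0.56, [0.346, -0.116])]
```

View pics/end.png

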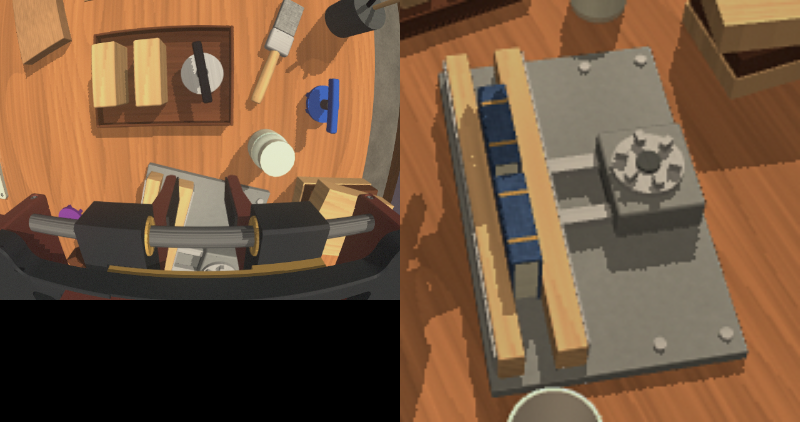

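Run:
```python
from h import *
print(r.hand_in())
```

```text
the job is handed in; nothing more can be done
None
```

I finished the job and handed it in at about 50 s on the robot's clock; the system gave no verdict.

**What I did**
- Both packing blocks are in the tray.
- The two books on the mat (the third was absent) now stand spine up in the clamp's mouth.
- I set the black key on the hub, with the tool about 115 mm above the table when the key touched down. That matches the fully-home height, and unmeshed it would have sat 11 mm higher.
- I turned the key clockwise about 94°, measured at the gripper. Some of that was play and a slight twist of the bar in the fingers.
- I then backed the key off, lifted it out and put it in the tray.

**Last checks**
- **Clamp tight:** At the end the turning moment rose from 0.36 to 1.06 N m while the picture showed no jaw movement. The mouth measured about 28.5 mm wide, good to about 1 mm, against the 30 mm limit.
- **Things in place:** The last pictures show both books upright, the key and both blocks in the tray, and the jar, mug and brush looking undisturbed. The tape roll, large book and stamp block were not checked again, but the arm never went near them.
- **Gripper:** It was clear of everything, with no contact force.

**What disagreed**
- The fingers read about 17 mm on the 14 mm T-bar, but the pictures showed the bar at the right angle.
- The key had moved about 3 cm between my first look and the grasp, probably the knock the task warned of. I located it again before gripping.

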